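Retaining bar pushed home under the lips of a hardness-test fixture

ROBOT

A 6-joint arm with a two-finger parallel gripper is mounted at the origin on the work surface. World frame = base frame: x ahead of the robot, y to its left, z up, the work surface at z = 0. Lengths are in m, angles in rad, forces in N, time in s.
With the tool pointing down it reaches from about 0.35 to 0.725 m from the base axis. Payload 4.3 kg.
Tool frame: the origin (TCP) lies midway between the tips of the shut fingers; the grasp point (between the pads) lies 19 mm behind it; z points along the fingers, y is the line along which they close (so a half turn about z gives the same grasp; the last joint's range is limited). The gripper opens to 85 mm and grips with 20 to 120 N. Pads are 22 mm wide; open, the fingers measure 114 mm over their backs; the gripper's body (76 mm by 85 mm) begins 54 mm behind the grasp point. The pads swing forward as they close: fully open they stand 13 mm farther back than shut.
Start: joints at [1.016, 0.377, 0.081, 1.274, 0, 1.46], TCP at [0.247, 0.519, 0.231] pointing down, gripper open.
Joint ranges: [-2.72, 2.72], [-0.84, 1.66], [-1.02, 1.22], [-1.77, 2.12], [-1.37, 1.28], [-3.14, 3.14]. Speed limits (rad/s): [2.57, 2.57, 3.14, 3.14, 3.14, 3.14].

INTERFACE

Orientations are given as a unit quaternion [x, y, z, w].
In Python, from cell import readout, eyes, order gives the robot as it stands. The module is installed in compiled form; this text tells all that it offers.
- The arm moves only by the tool apply_moves, never from a script. Its argument "plan" is one flat list of numbers, 5 for each row, row after row: the shift along the tool's x, y, z in units of 25 mm (1.0 is 25 mm), then the turn about the tool's z in units of 8 degrees (1.0 is 8 degrees), then the finger opening in mm, from 0 to 85.4. In form: [tx, ty, tz, twist, gripper, tx, ty, tz, twist, gripper, ...]. A call has exactly 5 rows; each row shifts and turns the commanded pose from where the row before left it, along the tool's axes as they then stand; what a row does not reach is not made up. A row lasts 1/10 s, in which the tool goes at most 50 mm and 8.59 degrees, less where a joint would pass 70% of its speed; a pose out of reach is approached as far as the arm can. A call is refused whole if a number of a shift passes 1 or a number of a turn 1, either way. A call with a gripper value outside its range is refused whole. The fingers move at their own pace and stop on an object; "newtons" is the grip in N (left out, the last holds). Time passes only in rows, so rows that do not move let the fingers close, or fill a call up. It gives the time, the measured TCP pose, the force, the opening and the grip force at its end, in the units of the state.
- readout.state(): the state, without advancing time (a new reading comes with each control period).
- eyes.read_camera(name): name is "scene" or "top" or "wrist"; returns a dict with "frame" (480x640x3 uint8, red, green, blue), "vertical_fov" (degrees; the focal length in pixels is half the picture's height over the tangent of half this angle, whatever the lens; pixels are square), "cx", "cy" (the principal point, pixels), "xyz" and "attitude" of the camera in the world; the wrist camera has in their place "mount" (4x4, takes a point from camera to tool coordinates, whose origin is the TCP and whose axes are the flange's). Camera axes: x right, y up, looking along -z (the intrinsics and any distortion apply to the point x, -y, -z); pixel columns grow to the right and rows downward; lengths in m; the calibration is good to about 2 mm. A picture is of the moment at which its call begins: read the wrist's pose just before it. There is no depth.
- order.finish_job(): hands the job in; it is judged then, once.
The state is a dict: "time_s": time; "joint_pos": joint angles; "joint_velocities": joint speeds; "effort": joint torques, N m; "ee_pos": TCP position; "tool_rot": TCP orientation; "ft_force": force on the tool from outside, world axes, zero at the start; "wrist_torque": the same for the moment, N m; "gripper_width": opening from 0.0 (shut) to 1.0 (fully open); "grip_force": force on a finger pad.
Only numpy, scipy, OpenCV 4.12 (cv2) and the standard library are available. Lean on these libraries where they do the work, as an engineer would, in place of code of your own. Each camera call takes 0.05 s, during which the arm holds its last target. There are 200 camera calls.

TASK

Lay the longer of the two loose steel bars flat and centred across the two supports of the clamping fixture, over the bearing ring, in front of the hooked lips; do not drop it. Then slide it away from you along the supports, in under both lips, until it has pushed both sprung stops in and sits fully home and square against the shoulders at the back. The springs throw it out again, so keep pressing: finish the program with the fingers still holding the bar fully home, and leave the ring, the short bar and the other loose things where they are.

Things in the scene. Friction and masses are not known exactly. Their poses are not given: they have to be found in the camera images.
- long_bar: the longer loose bar, plain steel, 24 x 190 x 14 mm (x, y, z), about 0.3 to 0.65 kg, lying flat on the bench at the left or right of the fixture. Origin: centre of its underside. Own y axis: along its length; z up; the two ends and two long sides are alike
- short_bar: the shorter loose bar, plain steel, 24 x 110 x 14 mm, lying flat on the other side; too short to bridge the supports; stays where it is. Origin: centre of its underside, y along its length
- fixture: clamping fixture fixed to the bench. Origin: centre of its base plate's underside; x away from the robot (way of the push), y left, z up. Base 150 (x) x 240 x 12 mm. Two support blocks with flat tops 60 mm above the bench, 36 mm wide (62 to 98 mm either side of the middle), from x -60 to +60 mm; between them only the ring. Shoulders at the back, faces at x +45 mm, with hooked lips
- lip_left (a point): middle of the lower front edge of the left hooked lip: at x +27, y +80, z 78 mm in the fixture's frame. The lip is 36 mm wide, 8 mm thick, its underside 18 mm above the support, and reaches 18 mm forward of the shoulder. The bar is clear of the lips while its origin has x below +15 mm in the fixture's frame
- lip_right (a point): the same point of the right lip, at y -80 mm
- home (a point): point on the fixture, with its axes, 33 mm ahead (+x) of and 60 mm above its origin: where the bar's origin lies when the bar is fully home. The bar first touches the sprung stops 10 mm before this point
- stop_left (a joint): travel in m of the sprung stop, a 9 mm steel pin under the left lip (y +74 mm, 8 mm above the support top). 0 = out, nose 10 mm before the shoulder; 0.010 = level with the shoulder, bar home. Spring about 2.4 N at 0, 6.4 N at 0.010; both together about 13 N at home; they push the bar out if it is let go
- stop_right (a joint): the same under the right lip (y -74 mm)
- specimen: bearing ring, steel, 90 mm across, 30 mm high, hole 72 mm, lying loose on the fixture's base plate between the supports, its top 42 mm above the bench; stays there. Origin: centre of its underside
- test_block: steel disc 64 mm across, 15 mm high, on the bench between robot and fixture; bystander. Origin: centre of its underside
- anvil: dark steel mushroom-shaped anvil, 64 mm across, 48 mm high, at the far left; bystander. Origin: centre of its underside
- spare_ring: steel ring 76 mm across, 22 mm high, at the far right; bystander. Origin: centre of its underside
- indenter_case: black case 60 x 100 x 32 mm, at the near right; bystander. Origin: centre of its underside
- screwdriver: black-handled screwdriver lying at the left; bystander. x along it to the tip
- oil_bottle: small white bottle 48 mm across, 110 mm high, at the far left; bystander. Origin: centre of its underside
There are look-alikes about, which are no part of the job. Leave any pink look-alike of the long_bar alone.

How it is judged:
By the outcome, as a careful person would: the job done as asked, in the order asked, and still so for the second after the job is handed in, while the arm keeps its last pose, push and grip.
It also fails if it takes over 58 s, if anything falls off the work surface, if the arm or the gripper's body presses on something with over 40 N, if the wrist force passes 120 N, or if a joint passes its speed limit or range.

## Working session

There is one attempt and no reset: what is moved stays moved. The work goes in short steps, Python scripts to look and compute and a tool call to move; the robot and the scene stay as the last step left them, time stands still between calls to the robot, and variables do not carry over. Pictures are saved under pics/ and viewed, at most 10 in all, crops included, and the job is handed in when it is done.

Besides the shell and the picture viewer there is one more tool, called after "Request:" as name(argument=value, ...), one argument or row to a line, values as JSON. apply_moves: Moves the arm, as the interface text tells. Its arguments: {"type":"object","properties":{"plan":{"type":"array"},"newtons":{"type":"number"}},"required":["plan"]}

```bash
mkdir -p pics
cat > h.py <<'E'
import numpy as np, cv2
from scipy.spatial.transform import Rotation as R
from cell import readout, eyes, order
E
python3 - <<'E'
from h import *
s=readout.state(); print({k:np.round(v,3) for k,v in s.items()})
for n in ["scene","top"]:
    c=eyes.read_camera(n); cv2.imwrite(f"pics/{n}0.png",c["frame"][:,:,::-1])
    np.save(n+"0.npy",c,allow_pickle=True)
    print(n,{k:v for k,v in c.items() if k!="frame"})
w=eyes.read_camera("wrist");print({k:v for k,v in w.items() if k!="frame"})
E
```

```text
{'time_s': np.float64(0.0), 'joint_pos': array([1.016, 0.378, 0.08 , 1.274, 0.   , 1.461]), 'joint_velocities': array([ 0.001, -0.001, -0.001,  0.001,  0.002,  0.   ]), 'effort': array([ 0.0000e+00, -4.6360e+01,  2.6988e+01,  2.1000e-02,  0.0000e+00,
       -0.0000e+00]), 'ee_pos': array([0.247, 0.518, 0.23 ]), 'tool_rot': array([ 0.221,  0.975, -0.001, -0.   ]), 'ft_force': array([ 0.375, -0.557, -0.415]), 'wrist_torque': array([ 0.028,  0.004, -0.023]), 'grip_force': np.float64(0.0), 'gripper_width': np.float64(0.998)}
scene {'vertical_fov': 47.87814788904011, 'cx': 325.0955247845668, 'cy': 240.60839506367034, 'xyz': array([ 1.34773374, -0.67951743,  0.91190872]), 'attitude': array([0.42370841, 0.19385345, 0.3578668 , 0.80921158])}
top {'vertical_fov': 55.05511355623349, 'cx': 315.6617967147519, 'cy': 246.2658602723748, 'xyz': array([0.36440983, 0.09222476, 1.2057503 ]), 'attitude': array([-0.03407126,  0.03068953,  0.70637025, -0.70635569])}
{'vertical_fov': 59.528468264037244, 'cx': 319.5833636931933, 'cy': 235.247236747921, 'mount': array([[-1.49004874e-03,  9.60790853e-01,  2.77270114e-01,
         7.12114846e-02],
       [ 9.99998718e-01,  1.59426546e-03, -1.50426742e-04,
        -3.61184266e-04],
       [-5.86570802e-04,  2.77269534e-01, -9.60791997e-01,
        -1.43256462e-01],
       [ 0.00000000e+00,  0.00000000e+00,  0.00000000e+00,
         1.00000000e+00]])}
```

View pics/top0.png

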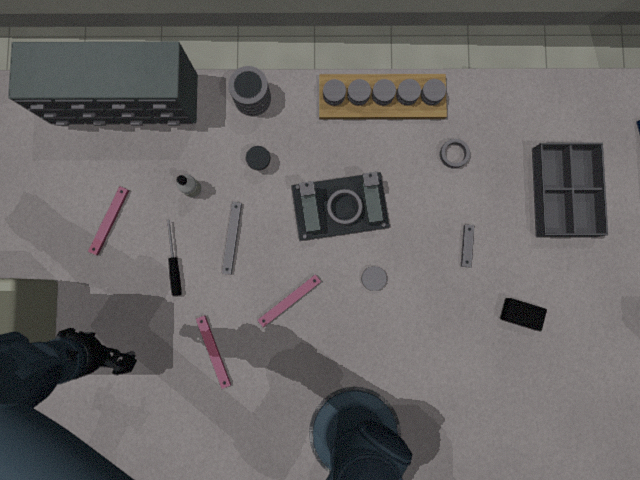

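View pics/scene0.png

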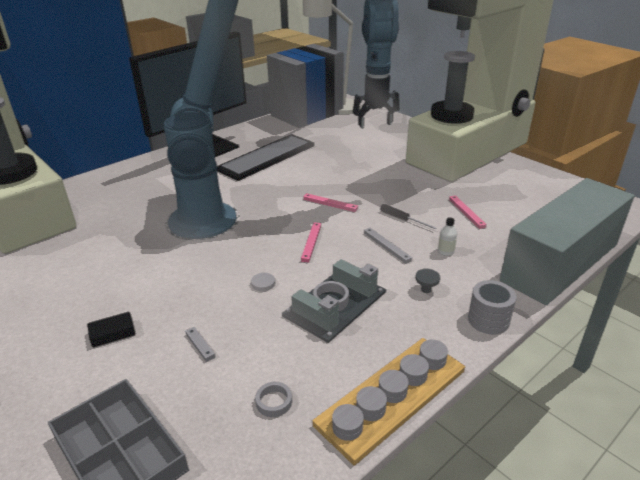

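The top view shows the long bar at about (232,237), and the fixture at about (341,206) with its lips on the far side (307,185)/(371,177). The short bar is at (467,245). The pink bars are decoys. Next I measure the bar and the fixture.

```bash
cat >> h.py <<'E'
def ray(c,uv,Rm=None,p=None):
    f=240/np.tan(np.radians(c["vertical_fov"])/2)
    uv=np.atleast_2d(uv); d=np.c_[(uv[:,0]-c["cx"])/f,-(uv[:,1]-c["cy"])/f,-np.ones(len(uv))]
    if Rm is None: Rm=R.from_quat(c["attitude"]).as_matrix(); p=c["xyz"]
    return p,d@Rm.T
def onz(c,uv,z,**k):
    p,d=ray(c,uv,**k); return p+d*((z-p[2])/d[:,2])[:,None]
def wristpose(c,s):
    T=np.eye(4);T[:3,:3]=R.from_quat(s["tool_rot"]).as_matrix();T[:3,3]=s["ee_pos"]
    M=T@c["mount"]; return dict(Rm=M[:3,:3],p=M[:3,3])
def rect(c,uvbox,z,**k):
    q=onz(c,uvbox,z,**k)[:,:2]; (cx,cy),(w,h),a=cv2.minAreaRect((q*1000).astype(np.float32))
    e=[(q[(i+1)%4]-q[i]) for i in range(4)]
    L=max(e,key=np.linalg.norm); ang=np.degrees(np.arctan2(L[1],L[0]))%180
    return q.mean(0).round(4),sorted(np.round([np.linalg.norm(v) for v in e],4)),ang.round(2)
E
python3 - <<'E'
from h import *
c=np.load("top0.npy",allow_pickle=True).item()
im=c["frame"]; 
g=cv2.cvtColor(im,cv2.COLOR_RGB2GRAY)
print(im[237,225:245].tolist()[::3], im[237,215].tolist(), im[206,322].tolist())
def seg(x0,y0,x1,y1,lo,hi):
    m=np.zeros_like(g); m[y0:y1,x0:x1]=cv2.inRange(g[y0:y1,x0:x1],lo,hi)
    m=cv2.morphologyEx(m,cv2.MORPH_OPEN,np.ones((3,3)))
    cs,_=cv2.findContours(m,cv2.RETR_EXTERNAL,cv2.CHAIN_APPROX_NONE); k=max(cs,key=cv2.contourArea); return k,m
k,m=seg(212,195,252,282,90,135)
print(np.percentile(g[195:282,212:222],[5,50,95]))
b=cv2.boxPoints(cv2.minAreaRect(k)); print(b, rect(c,b,.014))
k2,m2=seg(285,165,398,245,0,75)
b2=cv2.boxPoints(cv2.minAreaRect(k2)); print(b2, rect(c,b2,.012))
big=cv2.resize(im[160:290,200:400],None,fx=4,fy=4,interpolation=cv2.INTER_CUBIC)[:,:,::-1].copy()
for kk in(b,b2): cv2.polylines(big,[((kk-[200,160]+.5)*4).astype(int)],1,(0,255,0),1)
cv2.imwrite("pics/crop1.png",big)
E
```

```text
[[124, 121, 119], [113, 111, 114], [114, 115, 117], [115, 111, 118], [73, 72, 74], [131, 124, 126], [133, 129, 127]] [134, 128, 130] [26, 29, 31]
[123. 128. 133.]
[[212. 195.]
 [251. 195.]
 [251. 281.]
 [212. 281.]] (array([0.4966, 0.3173]), [np.float64(0.1008), np.float64(0.1026), np.float64(0.2254), np.float64(0.2255)], np.float64(1.19))
[[290.6176  184.87611]
 [380.9973  171.18224]
 [389.4937  227.25853]
 [299.114   240.95241]] (array([0.5804, 0.0339]), [np.float64(0.1504), np.float64(0.1507), np.float64(0.2386), np.float64(0.2414)], np.float64(98.71))
```

View pics/crop1.png

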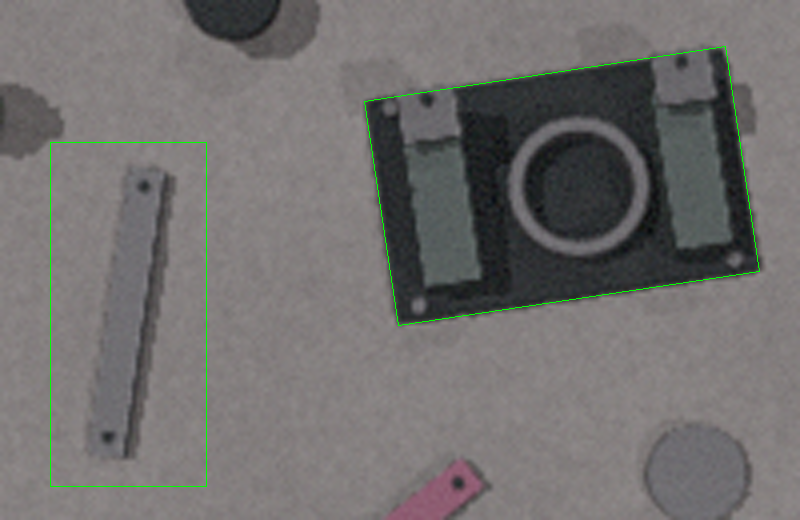

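The fixture measures 150.5 x 240 mm, which matches the given size. The bar's mask failed because its grey is close to the bench's. In the crop its top corners are at about (128,167), (165,172), (124,458) and (86,455), with the holes at (144,186) and (108,437).

```bash
cat >> h.py <<'E'
def goto(xy,z,yaw_y,s=None):
    """shift in tool axes (units) and twist (deg) to bring TCP to xy,z with tool y along yaw_y deg (mod 180)"""
    s=s or readout.state(); Rm=R.from_quat(s["tool_rot"]).as_matrix()
    a=np.degrees(np.arctan2(Rm[1,1],Rm[0,1])); d=np.r_[xy,z]-s["ee_pos"]
    tw=-((yaw_y-a+90)%180-90)
    return dict(shift_units=(Rm.T@d/.025).round(3),twist_units=round(tw/8,3),yaw_y=round(a,2),tilt=Rm[:,2].round(4))
E
python3 - <<'E'
from h import *
c=np.load("top0.npy",allow_pickle=True).item()
b=np.array([[128,167],[165,172],[124,458],[86,455]])/4+[200,160]-.5
print(rect(c,b,.014))
h=np.array([[144,186],[108,437]])/4+[200,160]-.5
q=onz(c,h,.014);print(q,q.mean(0),np.linalg.norm(q[0]-q[1]),np.degrees(np.arctan2(*(q[0]-q[1])[1::-1])))
print(goto([.4945,.3175],.231,82))
E
```

```text
(array([0.4969, 0.3186]), [np.float64(0.0246), np.float64(0.0247), np.float64(0.1889), np.float64(0.1903)], np.float64(172.76))
[[0.57998158 0.30816195 0.014     ]
 [0.41548591 0.3288342  0.014     ]] [0.49773374 0.31849808 0.014     ] 0.1657895248019882 -7.1628387644430696
{'shift_units': array([-12.393,  -3.005,  -0.014]), 'twist_units': np.float64(-2.186), 'yaw_y': np.float64(64.51), 'tilt': array([-8.0e-04, -1.3e-03, -1.0e+00])}
```

Request:
apply_moves(
  plan=[-0.85, -0.2, 0.1, 0, 85, -0.85, -0.2, 0.1, 0, 85, -0.85, -0.2, 0.1, 0, 85, -0.85, -0.2, 0.1, 0, 85, -0.85, -0.2, 0.1, 0, 85],
  newtons=60,
)

```text
time_s: 0.65
ee_pos: [0.333, 0.45, 0.2183]
tool_rot: [0.221, 0.975, -0.0, -0.0]
ft_force: [0.3, 0.5, -0.3]
gripper_width: 0.995
grip_force: 0.0
```

Request:
apply_moves(
  plan=[-0.85, -0.2, 0.2, 0, 85, -0.85, -0.2, 0.2, 0, 85, -0.85, -0.2, 0.2, 0, 85, -0.85, -0.2, 0.2, 0, 85, -0.85, -0.2, 0.2, 0, 85],
)

```text
time_s: 1.15
ee_pos: [0.4182, 0.3817, 0.1933]
tool_rot: [0.221, 0.975, -0.0, -0.0]
ft_force: [0.3, 0.2, -0.4]
gripper_width: 0.997
grip_force: 0.0
```

Request:
apply_moves(
  plan=[-0.85, -0.2, 0.2, -0.7, 85, -0.85, -0.2, 0.2, -0.7, 85, -0.85, -0.2, 0.2, -0.7, 85, -0.6, -0.2, 0.2, -0.3, 85, 0, 0, 0, 0, 85],
)

```text
time_s: 1.65
ee_pos: [0.4874, 0.3383, 0.1726]
tool_rot: [0.056, 0.998, -0.001, -0.001]
ft_force: [-1.0, -0.2, -0.2]
gripper_width: 0.996
grip_force: 0.0
```

Run:
```python
from h import *
s=readout.state();c=eyes.read_camera("wrist");np.save("w1.npy",dict(s=s,c=c),allow_pickle=True)
cv2.imwrite("pics/w1.png",c["frame"][:,:,::-1])
print(s["time_s"],s["ee_pos"],s["joint_pos"].round(3),np.round(s["joint_velocities"],3),goto([.4972,.3186],.15,82.8,s))
```

```text
1.65 [0.48742162 0.33831872 0.17256081] [ 0.5    0.437  0.018  1.154 -0.     0.612] [ 0.034 -0.023 -0.01   0.022  0.024  0.048] {'shift_units': array([-0.478, -0.739,  0.903]), 'twist_units': np.float64(0.095), 'yaw_y': np.float64(83.56), 'tilt': array([-0.0012, -0.0011, -1.    ])}
```

View pics/w1.png

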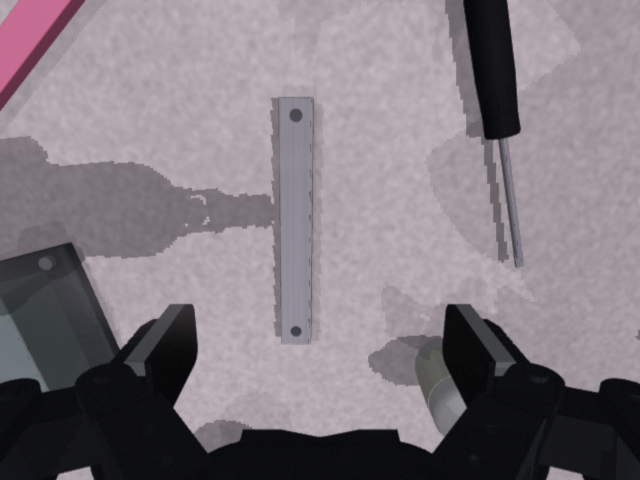

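The wrist view shows the long bar with its holes at (295,115) and (295,331), its top corners at (278,97)/(313,97) and its bottom corners at (281,344)/(311,344). The white bottle is at the lower right.

Run:
```python
from h import *
d=np.load("w1.npy",allow_pickle=True).item();c,s=d["c"],d["s"];k=wristpose(c,s)
q=onz(c,[[295.5,115.5],[295.5,331]],.014,**k);print(q,q.mean(0),np.linalg.norm(q[0]-q[1]),np.degrees(np.arctan2(*(q[1]-q[0])[1::-1])))
print(rect(c,np.array([[278,97],[313,97],[311,344],[281,344]]),.014,**k))
xy=(q.mean(0)[:2]+[.4972,.3186])/2;print(xy,goto(xy,.004,82.8))
# other things, for clearance, z=0 and bottle top
t=np.load("top0.npy",allow_pickle=True).item()
print(onz(t,[[182,180]],.11),onz(t,[[258,158]],.048))
```

```text
[[0.41548097 0.32958895 0.014     ]
 [0.5801273  0.30810746 0.014     ]] [0.49780413 0.3188482  0.014     ] 0.16604177071835677 -7.433422052441142
(array([0.4976, 0.3191]), [np.float64(0.0239), np.float64(0.0243), np.float64(0.1899), np.float64(0.1899)], np.float64(172.64))
[0.49750207 0.3187241 ] {'shift_units': array([-0.541, -0.753,  6.761]), 'twist_units': np.float64(0.097), 'yaw_y': np.float64(83.58), 'tilt': array([-1.6e-03, -5.0e-04, -1.0e+00])}
[[0.62653168 0.42164549 0.11      ]] [[0.69875447 0.24610775 0.048     ]]
```

Request:
apply_moves(
  plan=[-0.54, -0.75, 0.8, 0.1, 85, 0, 0, 1, 0, 85, 0, 0, 1, 0, 85, 0, 0, 1, 0, 85, 0, 0, 0.8, 0, 85],
)

```text
time_s: 2.2
ee_pos: [0.4962, 0.32, 0.0577]
tool_rot: [0.062, 0.998, -0.0, -0.001]
ft_force: [0.4, 0.6, 0.0]
gripper_width: 0.994
grip_force: 0.0
```

Request:
apply_moves(
  plan=[0, 0, 0.8, 0, 85, 0, 0, 0.7, 0, 85, 0, 0, 0.3, 0, 85, 0, 0, 0.2, 0, 85, 0, 0, 0, 0, 85],
)

```text
time_s: 2.7
ee_pos: [0.4974, 0.3198, 0.0089]
tool_rot: [0.062, 0.998, 0.0, -0.0]
ft_force: [0.3, -0.1, -0.0]
gripper_width: 0.996
grip_force: 0.0
```

```bash
python3 -c "
from h import *
print(readout.state()['ee_pos'],goto([.4975,.3187],.004,82.7))"
```

```text
[0.49742667 0.31983424 0.00885939] {'shift_units': array([-0.009, -0.045,  0.194]), 'twist_units': np.float64(0.029), 'yaw_y': np.float64(82.93), 'tilt': array([-3.e-04,  1.e-04, -1.e+00])}
```

Request:
apply_moves(
  plan=[0, -0.04, 0.16, 0, 85, 0, 0, 0, 0, 60, 0, 0, 0, 0, 30, 0, 0, 0, 0, 10, 0, 0, 0, 0, 10],
)

```text
time_s: 3.2
ee_pos: [0.4979, 0.3186, 0.0051]
tool_rot: [0.062, 0.998, 0.0, 0.0]
ft_force: [0.7, 0.3, -0.2]
gripper_width: 0.327
grip_force: 0.0
```

Request:
apply_moves(
  plan=[0, 0, 0, 0, 10, 0, 0, 0, 0, 10, 0, 0, 0, 0, 10, 0, 0, 0, 0, 10, 0, 0, 0, 0, 10],
)

```text
time_s: 3.7
ee_pos: [0.498, 0.3189, 0.0054]
tool_rot: [0.062, 0.998, 0.0, 0.0]
ft_force: [-1.7, 0.6, 5.4]
gripper_width: 0.254
grip_force: 60.3
```

Request:
apply_moves(
  plan=[0, 0, -0.2, 0, 10, 0, 0, -0.5, 0, 10, 0, 0, -0.8, 0, 10, 0, 0, -0.8, 0, 10, 0, 0, -0.8, 0, 10],
  newtons=100,
)

```text
time_s: 4.2
ee_pos: [0.4969, 0.3179, 0.0827]
tool_rot: [0.062, 0.998, -0.001, -0.001]
ft_force: [-0.5, 0.1, -3.8]
gripper_width: 0.241
grip_force: 98.8
```

Request:
apply_moves(
  plan=[0, 0, -0.8, 0, 10, 0, 0, -0.8, 0, 10, 0, 0, -0.8, 0, 10, 0, 0, -0.5, 0.3, 10, 0, 0, -0.3, 0.7, 10],
)

```text
time_s: 4.7
ee_pos: [0.4977, 0.3183, 0.1636]
tool_rot: [0.133, 0.991, 0.0, 0.0]
ft_force: [0.7, 0.2, -6.0]
gripper_width: 0.242
grip_force: 98.9
```

Request:
apply_moves(
  plan=[0, 0, 0, 0.9, 10, 0, 0, 0, 0.9, 10, 0, 0, 0, 0.9, 10, 0, 0, 0, 0.9, 10, 0, 0, 0, 0.9, 10],
)

```text
time_s: 5.2
ee_pos: [0.4969, 0.318, 0.1619]
tool_rot: [0.434, 0.901, -0.001, -0.001]
ft_force: [0.1, 0.8, -4.6]
gripper_width: 0.244
grip_force: 98.8
```

Request:
apply_moves(
  plan=[0, 0, 0, 0.9, 10, 0, 0, 0, 0.9, 10, 0, 0, 0, 0.9, 10, 0, 0, 0, 0.6, 10, 0, 0, 0, 0.4, 10],
)

```text
time_s: 5.7
ee_pos: [0.4969, 0.318, 0.1619]
tool_rot: [0.648, 0.761, -0.001, -0.0]
ft_force: [-0.3, -0.8, -4.7]
gripper_width: 0.25
grip_force: 98.8
```

```bash
python3 -c "
from h import *
s=readout.state();print(s['ee_pos'],s['joint_pos'].round(2),s['gripper_width'],goto([.5705,.0324],.15,8.7))"
```

```text
[0.49689061 0.31796991 0.16190757] [ 0.46  0.44 -0.01  1.13 -0.    1.87] 0.2499648581898686 {'shift_units': array([-11.745,   1.091,   0.484]), 'twist_units': np.float64(0.056), 'yaw_y': np.float64(9.15), 'tilt': array([-0.0018, -0.0011, -1.    ])}
```

Request:
apply_moves(
  plan=[-0.4, 0, 0, 0, 10, -0.8, 0, 0, 0, 10, -0.9, 0, 0, 0, 10, -0.9, 0, 0, 0, 10, -0.9, 0, 0, 0, 10],
)

```text
time_s: 6.2
ee_pos: [0.513, 0.2205, 0.1621]
tool_rot: [0.647, 0.763, -0.001, -0.0]
ft_force: [0.1, -0.4, -5.0]
gripper_width: 0.241
grip_force: 98.8
```

Request:
apply_moves(
  plan=[-0.9, 0, 0, 0, 10, -0.9, 0, 0, 0, 10, -0.9, 0, 0, 0, 10, -0.9, 0, 0, 0, 10, -0.9, 0, 0, 0, 10],
)

```text
time_s: 6.7
ee_pos: [0.5311, 0.1095, 0.1622]
tool_rot: [0.647, 0.763, -0.001, -0.0]
ft_force: [0.3, 1.3, -5.2]
gripper_width: 0.24
grip_force: 98.8
```

Request:
apply_moves(
  plan=[-0.9, 0, 0, 0, 10, -0.9, 0, 0, 0, 10, -0.9, 0, 0, 0, 10, -0.4, 0, 0, 0, 10, -0.2, 0, 0, 0.05, 10],
)

```text
time_s: 7.2
ee_pos: [0.5447, 0.0287, 0.1622]
tool_rot: [0.651, 0.759, -0.0, -0.0]
ft_force: [0.4, -0.3, -5.6]
gripper_width: 0.239
grip_force: 98.8
```

Run:
```python
from h import *
s=readout.state();c=eyes.read_camera("wrist");t=eyes.read_camera("top")
np.save("w2.npy",dict(s=s,c=c,t=t),allow_pickle=True)
a=c["frame"]; cv2.imwrite("pics/w2.png",a[:,:,::-1])
cv2.imwrite("pics/t2.png",cv2.resize(t["frame"][160:260,275:405],None,fx=6,fy=6,interpolation=cv2.INTER_CUBIC)[:,:,::-1])
print(s["ee_pos"],s["ft_force"],goto([.5705,.0324],.15,8.7))
```

```text
[0.54467341 0.02871237 0.16221796] [ 0.37170697 -0.30305967 -5.55320483] {'shift_units': array([-0.048,  1.033,  0.489]), 'twist_units': np.float64(0.023), 'yaw_y': np.float64(8.88), 'tilt': array([-4.e-04,  4.e-04, -1.e+00])}
```

View pics/w2.png

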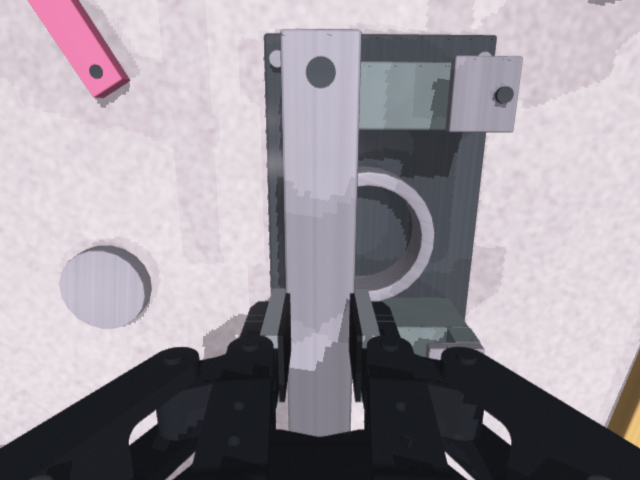

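The wrist view shows the bar held square. Its end hole is at (321,72) and its end edge runs from (282,30) to (360,30). The left lip's top has its front edge from (457,56) to (450,130) and its back edge from (522,57) to (514,132). The base corners are at (264,34) and (496,36).

Run:
```python
from h import *
d=np.load("w2.npy",allow_pickle=True).item();c,s=d["c"],d["s"];k=wristpose(c,s)
O=np.array([.5804,.0339]);a=np.radians(8.71);F=np.array([[np.cos(a),np.sin(a)],[-np.sin(a),np.cos(a)]])
fx=lambda p:((p[:,:2]-O)@F.T*1000).round(1)
print("lip front/back (27,98)(27,62)",fx(onz(c,[[457,56],[450,130],[522,57],[514,132]],.086,**k)).tolist())
print("base",fx(onz(c,[[264,34],[496,36]],.012,**k)).tolist())
print("support inner edge (.,62)",fx(onz(c,[[362,129],[362,62]],.06,**k)).tolist())
print("bar end",fx(onz(c,[[282,30],[360,30],[321,72]],s["ee_pos"][2]+.0086,**k)).tolist(),"tcp",fx(s["ee_pos"][None]).tolist())
t=np.load("top0.npy",allow_pickle=True).item()
P=lambda pts:np.array(pts)/4+[200,160]-.5
print("top lips front L (27,98)(27,62), R(27,-62)(27,-98)",fx(onz(t,P([[405,144],[462,138],[657,108],[716,101]]),.086)).tolist())
print("top support front (-60,98)(-60,62)(-60,-62)(-60,-98)",fx(onz(t,P([[424,287],[481,280],[676,250],[731,243]]),.06)).tolist())
```

```text
lip front/back (27,98)(27,62) [[29.5, 98.1], [29.1, 63.3], [61.0, 97.7], [61.7, 62.3]]
base [[-72.8, 120.2], [75.7, 119.1]]
support inner edge (.,62) [[-13.0, 62.9], [-14.1, 98.3]]
bar end [[-48.0, 94.6], [-25.2, 94.6], [-36.6, 83.1]] tcp [[-36.1, 0.3]]
top lips front L (27,98)(27,62), R(27,-62)(27,-98) [[27.8, 97.4], [26.1, 62.1], [26.4, -59.7], [25.2, -96.4]]
top support front (-60,98)(-60,62)(-60,-62)(-60,-98) [[-58.6, 99.3], [-59.6, 63.3], [-59.4, -60.5], [-60.3, -95.3]]
```

View pics/t2.png

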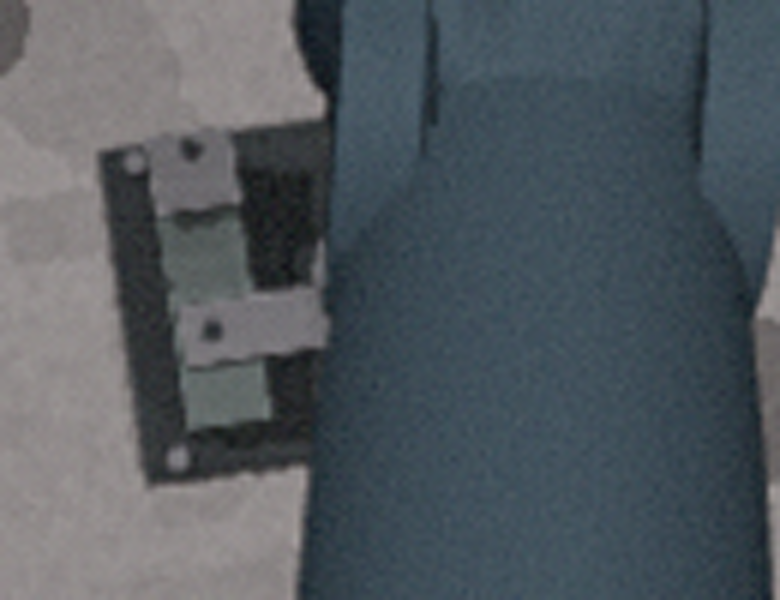

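```bash
cat >> h.py <<'E'
O=np.array([.5805,.0347]);YAW=8.2;_a=np.radians(YAW);F=np.array([[np.cos(_a),np.sin(_a)],[-np.sin(_a),np.cos(_a)]])
fxy=lambda x,y:O+F.T@[x,y]
def st(x,y,z):
    s=readout.state();print("t",s["time_s"],"tcp fix",((F@(s["ee_pos"][:2]-O))*1000).round(1),"z",s["ee_pos"][2].round(4),"F fix",(F@s["ft_force"][:2]).round(1),s["ft_force"][2].round(1),"M",s["wrist_torque"].round(2),"w",round(float(s["gripper_width"]),3),goto(fxy(x/1000,y/1000),z,YAW,s))
E
python3 -c "
from h import *
st(-12,.4,.070)"
```

```text
t 7.3 tcp fix [-36.1   0. ] z 0.1622 F fix [0.3 0.7] -5.1 M [-0.    0.03 -0.02] w 0.238 {'shift_units': array([2.000e-03, 9.640e-01, 3.689e+00]), 'twist_units': np.float64(0.085), 'yaw_y': np.float64(8.88), 'tilt': array([-4.e-04,  4.e-04, -1.e+00])}
```

Request:
apply_moves(
  plan=[0, 0.5, 0, 0.085, 10, 0, 0.46, 0.3, 0, 10, 0, 0, 0.7, 0, 10, 0, 0, 0.7, 0, 10, 0, 0, 0.7, 0, 10],
)

```text
time_s: 7.8
ee_pos: [0.569, 0.0345, 0.101]
tool_rot: [0.654, 0.757, 0.0, -0.0]
ft_force: [0.6, -0.5, -4.8]
gripper_width: 0.245
grip_force: 99.1
```

Request:
apply_moves(
  plan=[0, 0, 0.6, 0, 10, 0, 0, 0.4, 0, 10, 0, 0, 0.2, 0, 10, 0, 0, 0, 0, 10, 0, 0, 0, 0, 10],
)

```text
time_s: 8.3
ee_pos: [0.5694, 0.0336, 0.0728]
tool_rot: [0.654, 0.756, 0.0, 0.0]
ft_force: [-0.4, -0.8, -4.8]
gripper_width: 0.244
grip_force: 99.0
```

```bash
python3 -c "
from h import *
st(-12,.4,.0654)"
```

```text
t 8.3 tcp fix [-11.2   0.5] z 0.0728 F fix [-0.5 -0.7] -4.8 M [ 0.02 -0.04  0.  ] w 0.244 {'shift_units': array([-0.005, -0.034,  0.298]), 'twist_units': np.float64(0.007), 'yaw_y': np.float64(8.26), 'tilt': array([ 1.1e-03,  1.0e-04, -1.0e+00])}
```

Request:
apply_moves(
  plan=[0, 0, 0.1, 0, 10, 0, 0, 0.1, 0, 10, 0, 0, 0.06, 0, 10, 0, 0, 0, 0, 10, 0, 0, 0, 0, 10],
)

```text
time_s: 8.8
ee_pos: [0.5688, 0.0334, 0.0658]
tool_rot: [0.655, 0.756, 0.0, -0.0]
ft_force: [-0.3, -0.3, -3.6]
gripper_width: 0.245
grip_force: 99.1
```

Request:
apply_moves(
  plan=[0, 0, 0.02, 0, 10, 0, 0, 0, 0, 10, 0, 0, 0, 0, 10, 0, 0, 0, 0, 10, 0, 0, 0, 0, 10],
)

```text
time_s: 9.3
ee_pos: [0.5689, 0.0335, 0.0656]
tool_rot: [0.655, 0.756, 0.0, 0.0]
ft_force: [-1.3, -0.2, -0.8]
gripper_width: 0.244
grip_force: 99.5
```

Request:
apply_moves(
  plan=[0, 0, 0.02, 0, 10, 0, 0, 0, 0, 10, 0, 0, 0, 0, 10, 0, 0, 0, 0, 10, 0, 0, 0, 0, 10],
)

```text
time_s: 9.8
ee_pos: [0.5689, 0.0334, 0.0656]
tool_rot: [0.654, 0.756, 0.0, 0.0]
ft_force: [-2.7, -0.1, 6.7]
gripper_width: 0.243
grip_force: 100.2
```

Request:
apply_moves(
  plan=[0, 0, 0.02, 0, 10, 0, 0, 0, 0, 10, 0, 0, 0, 0, 10, 0, 0, 0, 0, 10, 0, 0, 0, 0, 10],
)

```text
time_s: 10.3
ee_pos: [0.5689, 0.0335, 0.0655]
tool_rot: [0.654, 0.756, 0.0, 0.0]
ft_force: [-6.3, 0.0, 8.7]
gripper_width: 0.249
grip_force: 100.7
```

Run:
```python
from h import *
st(-12,.4,.0654)
c=eyes.read_camera("scene");a=c["frame"][250:345,270:400]
cv2.imwrite("pics/s3.png",cv2.resize(a,None,fx=6,fy=6,interpolation=cv2.INTER_CUBIC)[:,:,::-1])
```

```text
t 10.3 tcp fix [-11.7   0.4] z 0.0655 F fix [-6.2  0.9] 8.7 M [-0.06  1.01 -0.02] w 0.249 {'shift_units': array([-0.001, -0.013,  0.006]), 'twist_units': np.float64(0.005), 'yaw_y': np.float64(8.24), 'tilt': array([ 8.e-04, -1.e-04, -1.e+00])}
```

View pics/s3.png

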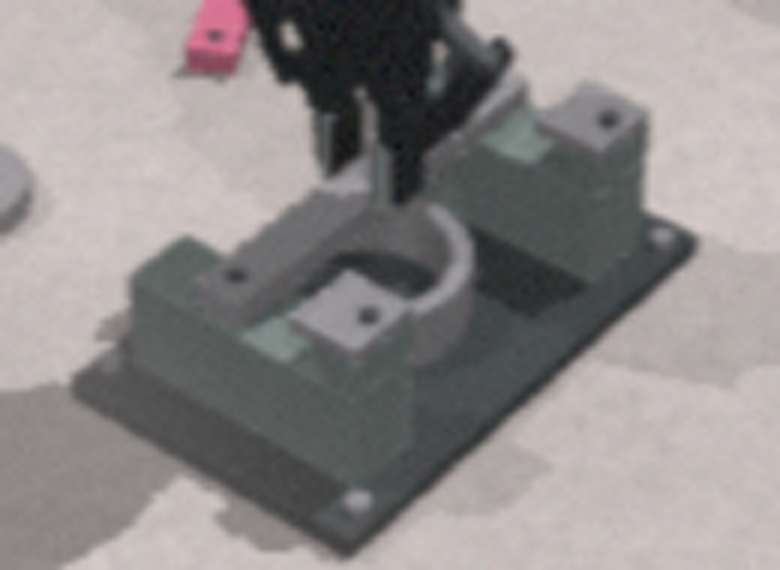

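The bar lies flat across both supports, in front of the lips and above the ring. The scene crop shows its end hole at about (235,275) on the near (right) support. I ease the down-force slightly and slide.

Request:
apply_moves(
  plan=[0, 0, -0.03, 0, 10, 0, 0.15, 0, 0, 10, 0, 0.2, 0, 0, 10, 0, 0.2, 0, 0, 10, 0, 0.1, 0, 0, 10],
)

```text
time_s: 10.85
ee_pos: [0.5841, 0.0356, 0.0656]
tool_rot: [0.655, 0.756, -0.001, -0.0]
ft_force: [-6.5, 0.1, 8.0]
gripper_width: 0.244
grip_force: 100.6
```

Request:
apply_moves(
  plan=[0, 0.15, 0, 0, 10, 0, 0.2, 0, 0, 10, 0, 0.2, 0, 0, 10, 0, 0.1, 0, 0, 10, 0, 0, 0, 0, 10],
)

```text
time_s: 11.35
ee_pos: [0.6006, 0.0379, 0.0656]
tool_rot: [0.655, 0.756, -0.0, -0.0]
ft_force: [-4.9, -0.2, 7.3]
gripper_width: 0.242
grip_force: 100.4
```

```bash
python3 -c "
from h import *
st(33,.4,.0654)"
```

```text
t 11.35 tcp fix [20.4  0.3] z 0.0656 F fix [-4.9  0.5] 7.3 M [-0.13  1.   -0.04] w 0.242 {'shift_units': array([0.002, 0.505, 0.007]), 'twist_units': np.float64(0.004), 'yaw_y': np.float64(8.23), 'tilt': array([-8.e-04, -5.e-04, -1.e+00])}
```

Request:
apply_moves(
  plan=[0, 0.1, -0.02, 0, 10, 0, 0.1, 0, 0, 10, 0, 0.08, 0, 0, 10, 0, 0, 0, 0, 10, 0, 0, 0, 0, 10],
)

```text
time_s: 11.85
ee_pos: [0.6052, 0.0387, 0.0656]
tool_rot: [0.654, 0.756, -0.002, -0.001]
ft_force: [-10.6, -2.1, 10.9]
gripper_width: 0.243
grip_force: 100.8
```

Request:
apply_moves(
  plan=[0, 0.06, 0, 0, 10, 0, 0.06, 0, 0, 10, 0, 0, 0, 0, 10, 0, 0, 0, 0, 10, 0, 0, 0, 0, 10],
)

```text
time_s: 12.35
ee_pos: [0.6069, 0.0389, 0.0656]
tool_rot: [0.655, 0.756, -0.003, -0.002]
ft_force: [-13.4, -2.4, 13.4]
gripper_width: 0.24
grip_force: 101.2
```

```bash
python3 -c "
from h import *
st(33,.4,.0654)"
```

```text
t 12.35 tcp fix [26.7  0.4] z 0.0656 F fix [-13.7  -0.5] 13.4 M [-0.48  2.64  0.05] w 0.24 {'shift_units': array([-0.001,  0.252,  0.005]), 'twist_units': np.float64(0.003), 'yaw_y': np.float64(8.22), 'tilt': array([-0.0071, -0.0016, -1.    ])}
```

Request:
apply_moves(
  plan=[0, 0.06, -0.02, 0, 10, 0, 0.06, -0.02, 0, 10, 0, 0.06, 0, 0, 10, 0, 0, 0, 0, 10, 0, 0, 0, 0, 10],
)

```text
time_s: 12.85
ee_pos: [0.6101, 0.0394, 0.0656]
tool_rot: [0.655, 0.756, -0.004, -0.003]
ft_force: [-14.1, -2.8, 10.3]
gripper_width: 0.245
grip_force: 100.9
```

```bash
python3 -c "
from h import *
st(33,.4,.0654)"
```

```text
t 12.85 tcp fix [29.9  0.5] z 0.0656 F fix [-14.4  -0.7] 10.3 M [-0.57  2.83 -0.01] w 0.245 {'shift_units': array([-0.003,  0.122,  0.007]), 'twist_units': np.float64(0.002), 'yaw_y': np.float64(8.22), 'tilt': array([-0.0099, -0.0019, -0.9999])}
```

Request:
apply_moves(
  plan=[0, 0.06, -0.02, 0, 10, 0, 0.06, 0, 0, 10, 0, 0.06, 0, 0, 10, 0, 0, 0, 0, 10, 0, 0, 0, 0, 10],
)

```text
time_s: 13.35
ee_pos: [0.6132, 0.0399, 0.0656]
tool_rot: [0.655, 0.756, -0.005, -0.004]
ft_force: [-16.1, -3.5, 10.4]
gripper_width: 0.244
grip_force: 100.9
```

```bash
python3 -c "
from h import *
st(33,.4,.0654)"
```

```text
t 13.35 tcp fix [33.1  0.5] z 0.0656 F fix [-16.4  -1.2] 10.4 M [-0.64  3.29  0.03] w 0.244 {'shift_units': array([-0.003, -0.003,  0.009]), 'twist_units': np.float64(0.001), 'yaw_y': np.float64(8.21), 'tilt': array([-0.0125, -0.0023, -0.9999])}
```

Request:
apply_moves(
  plan=[0, 0.05, -0.01, 0, 10, 0, 0.05, 0, 0, 10, 0, 0, 0, 0, 10, 0, 0, 0, 0, 10, 0, 0, 0, 0, 10],
)

```text
time_s: 13.85
ee_pos: [0.6143, 0.0401, 0.0656]
tool_rot: [0.655, 0.756, -0.006, -0.005]
ft_force: [-18.6, -4.7, 12.3]
gripper_width: 0.244
grip_force: 101.0
```

Request:
apply_moves(
  plan=[0, 0.05, -0.01, 0, 10, 0, 0.05, 0, 0, 10, 0, 0, 0, 0, 10, 0, 0, 0, 0, 10, 0, 0, 0, 0, 10],
)

```text
time_s: 14.35
ee_pos: [0.6148, 0.0401, 0.0656]
tool_rot: [0.655, 0.756, -0.008, -0.006]
ft_force: [-23.2, -4.7, 15.0]
gripper_width: 0.245
grip_force: 101.4
```

```bash
python3 -c "
from h import *
st(33,.4,.0654)"
```

```text
t 14.35 tcp fix [34.7  0.4] z 0.0656 F fix [-23.6  -1.4] 15.0 M [-0.94  4.65  0.21] w 0.245 {'shift_units': array([-0.002, -0.067,  0.01 ]), 'twist_units': np.float64(0.003), 'yaw_y': np.float64(8.22), 'tilt': array([-0.0187, -0.0037, -0.9998])}
```

Request:
apply_moves(
  plan=[0, 0.05, -0.03, 0, 10, 0, 0.05, 0, 0, 10, 0, 0, 0, 0, 10, 0, 0, 0, 0, 10, 0, 0, 0, 0, 10],
)

```text
time_s: 14.85
ee_pos: [0.6149, 0.0401, 0.0657]
tool_rot: [0.655, 0.756, -0.009, -0.007]
ft_force: [-26.9, -6.3, 16.4]
gripper_width: 0.245
grip_force: 101.5
```

Run:
```python
from h import *
st(33,.4,.0654)
c=eyes.read_camera("scene");t=eyes.read_camera("top");s=readout.state();w=eyes.read_camera("wrist")
np.save("w4.npy",dict(s=s,c=w,t=t,sc=c),allow_pickle=True)
cv2.imwrite("pics/w4.png",w["frame"][:,:,::-1])
r=lambda a:cv2.resize(a,None,fx=6,fy=6,interpolation=cv2.INTER_CUBIC)[:,:,::-1]
cv2.imwrite("pics/s4.png",r(c["frame"][250:345,270:400]))
```

```text
t 14.85 tcp fix [34.8  0.4] z 0.0657 F fix [-27.5  -2.4] 16.4 M [-1.18  5.4   0.24] w 0.245 {'shift_units': array([-0.001, -0.071,  0.012]), 'twist_units': np.float64(0.002), 'yaw_y': np.float64(8.22), 'tilt': array([-0.0232, -0.0045, -0.9997])}
```

View pics/w4.png

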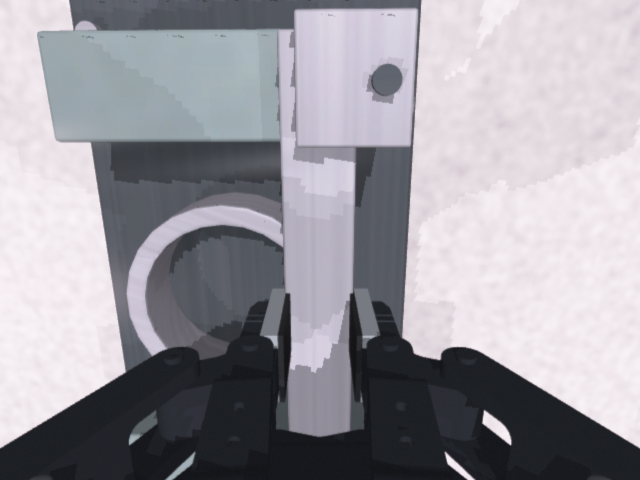

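View pics/s4.png

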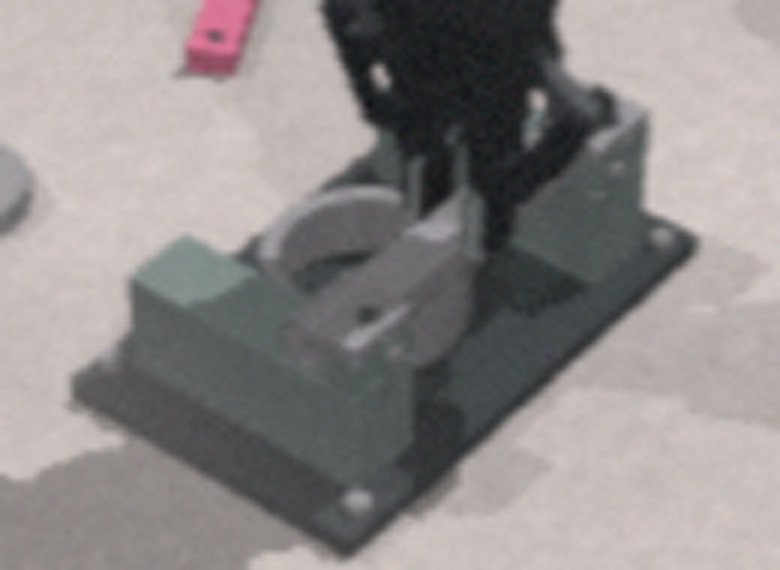

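The wrist view shows the bar under the left lip: its front edge is at column 278 and the lip's front edge at column 295. The scene view shows the right end tucked under the right lip. The last 2.5 mm of commanded push moved the TCP only 0.1 mm, so the bar is against the shoulders. I make a small counter-twist to balance the ends.

Request:
apply_moves(
  plan=[0, 0, -0.02, -0.04, 10, 0, 0.02, 0, 0, 10, 0, 0, 0, 0, 10, 0, 0, 0, 0, 10, 0, 0, 0, 0, 10],
)

```text
time_s: 15.5
ee_pos: [0.6149, 0.0401, 0.0657]
tool_rot: [0.653, 0.758, -0.01, -0.008]
ft_force: [-27.5, -6.5, 14.4]
gripper_width: 0.245
grip_force: 101.3
```

Run:
```python
from h import *
st(33,.4,.0654)
d=np.load("w4.npy",allow_pickle=True).item();c,s=d["c"],d["s"];k=wristpose(c,s)
f=lambda uv,z:((onz(c,uv,z,**k)[:,:2]-O)@F.T*1000).round(1).tolist()
print("bar front top",f([[279,60],[281,140],[284,280]],.074),"lip front",f([[294.5,12],[297,146]],.086),f([[295,80]],.078),"support front",f([[38,32],[56,140]],.06))
g=cv2.cvtColor(c["frame"],cv2.COLOR_RGB2GRAY).astype(float)
L=[];Rr=[]
for v in range(160,285,4):
    r=np.diff(cv2.GaussianBlur(g[v:v+1],(5,1),0)[0]);L.append((270+np.argmax(r[270:300])+.5,v));Rr.append((335+np.argmin(r[335:370])+.5,v))
for n,P in(("L",L),("R",Rr)):
    q=(onz(c,np.array(P),.074,**k)[:,:2]-O)@F.T*1000; p=np.polyfit(q[:,1],q[:,0],1);r=q[:,0]-np.polyval(p,q[:,1]);print(n,"x at y0",p[1].round(2),"yaw rel deg",np.degrees(-p[0]).round(2),"rms",r.std().round(2))
```

```text
t 15.5 tcp fix [34.8  0.5] z 0.0657 F fix [-28.2  -2.5] 14.4 M [-1.23  5.43  0.  ] w 0.245 {'shift_units': array([-0.002, -0.072,  0.012]), 'twist_units': np.float64(0.038), 'yaw_y': np.float64(8.5), 'tilt': array([-0.0243, -0.0045, -0.9997])}
bar front top [[22.1, 86.7], [22.1, 63.3], [21.8, 16.0]] lip front [[27.9, 97.1], [28.0, 62.4]] [[27.1, 80.8]] support front [[-58.7, 97.1], [-58.8, 62.5]]
L x at y0 21.75 yaw rel deg -0.05 rms 0.76
R x at y0 45.47 yaw rel deg 0.09 rms 0.09
```

Request:
apply_moves(
  plan=[0, 0.05, -0.02, 0, 10, 0, 0.05, -0.02, 0, 10, 0, 0, 0, 0, 10, 0, 0, 0, 0, 10, 0, 0, 0, 0, 10],
)

```text
time_s: 16.0
ee_pos: [0.6149, 0.0401, 0.0657]
tool_rot: [0.653, 0.757, -0.012, -0.009]
ft_force: [-31.5, -7.5, 14.7]
gripper_width: 0.24
grip_force: 101.3
```

```bash
cat > m.py <<'E'
from h import *
st(33,.4,.0654)
s=readout.state();c=eyes.read_camera("wrist");k=wristpose(c,s)
g=cv2.cvtColor(c["frame"],cv2.COLOR_RGB2GRAY).astype(float)
def edge(vs,lo,hi,sg,z,n):
    P=[(lo+np.argmax(sg*np.diff(cv2.GaussianBlur(g[v:v+1],(5,1),0)[0])[lo:hi])+.5,v) for v in vs]
    q=(onz(c,np.array(P),z,**k)[:,:2]-O)@F.T*1000; p=np.polyfit(q[:,1],q[:,0],1);r=q[:,0]-np.polyval(p,q[:,1])
    print(n,"x",q[:,0].mean().round(2),"yaw rel",np.degrees(-p[0]).round(2),"rms",r.std().round(2))
edge(range(160,285,4),335,370,-1,.074,"bar back")
edge(range(25,138,4),405,430,-1,.086,"lip back")
E
python3 m.py
```

```text
t 16.0 tcp fix [34.8  0.5] z 0.0657 F fix [-32.2  -2.9] 14.7 M [-1.45  6.09  0.05] w 0.24 {'shift_units': array([-0.002, -0.073,  0.015]), 'twist_units': np.float64(0.037), 'yaw_y': np.float64(8.5), 'tilt': array([-0.0292, -0.0053, -0.9996])}
bar back x 45.46 yaw rel -0.02 rms 0.09
lip back x 60.31 yaw rel 0.27 rms 0.08
```

Request:
apply_moves(
  plan=[0, -0.04, 0, 0, 10, 0, -0.04, 0, 0, 10, 0, -0.04, 0, 0, 10, 0, 0, 0, 0, 10, 0, 0, 0, 0, 10],
  newtons=70,
)

```text
time_s: 16.55
ee_pos: [0.6148, 0.0401, 0.0657]
tool_rot: [0.653, 0.758, -0.009, -0.008]
ft_force: [-25.1, -6.0, 8.9]
gripper_width: 0.244
grip_force: 100.6
```

Request:
apply_moves(
  plan=[0, 0, 0, 0, 10, 0, 0, 0, 0, 10, 0, 0, 0, 0, 10, 0, 0, 0, 0, 10, 0, 0, 0, 0, 10],
)

```text
time_s: 17.05
ee_pos: [0.6149, 0.0401, 0.0657]
tool_rot: [0.653, 0.758, -0.009, -0.008]
ft_force: [-25.1, -5.8, 9.1]
gripper_width: 0.241
grip_force: 100.6
```

```bash
python3 m.py
```

```text
t 17.05 tcp fix [34.8  0.5] z 0.0657 F fix [-25.6  -2.2] 9.1 M [-1.23  4.8   0.09] w 0.241 {'shift_units': array([-0.002, -0.072,  0.015]), 'twist_units': np.float64(0.038), 'yaw_y': np.float64(8.5), 'tilt': array([-0.0239, -0.0043, -0.9997])}
bar back x 45.48 yaw rel 0.02 rms 0.1
lip back x 60.14 yaw rel 0.22 rms 0.08
```

```bash
python3 -c "
from h import *
print(order.finish_job())"
```

```text
the job is handed in; nothing more can be done
None
```

The long bar was laid flat on the supports, slid under both lips, and is held against both shoulders with about 25 N, as far as the force and camera readings show; the job was handed in at about 17 s and returned no verdict.

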